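# Clear the upward-looking viewer and hold a ball sample over its window

## Task

First clear the cork and the orange cap off the upward-looking viewer into the yellow waste bin. Then lift the sample tray by its blue handle, carry it without letting the loose red ball leave its pocket, and finish still holding the tray level and steady in the gripper, with the pocket centred over the viewer's round window and about 10 cm above the glass. Leave the slide rack, the phone and the jar alone.

Things in the scene. Friction and masses are not known exactly. Their poses are not given: they have to be found in the camera images.
- viewer: White square housing of the upward-looking viewer, 160 x 160 mm, 50 mm high, flat top with a round blue window in a dark ring at its middle; fixed to the table, stands at a different place and yaw each time. Origin: centre of its underside, z up.
- viewer_window (a point): Centre of the viewer's round window (58 mm across, flush with the housing top), 50 mm above the table, directly above the origin of viewer.
- bin: Yellow open waste bin, 150 x 150 mm outside, 70 mm high, walls 4 mm, open top, fixed to the table; its place may be to the left or the right of the viewer. Origin: centre of its underside, z up.
- cork: Used cork stopper, loose, standing on the viewer's top: tapered, 26 mm across at the foot, 22 mm at the top, 30 mm high, about 12 g. Origin: centre of its underside (larger end), z along its axis.
- cap: Old orange screw cap, loose, standing on the viewer's top: solid cylinder 30 mm across (a look-only flare at its foot is 32 mm), 24 mm high, about 15 g. Its edge is at least 25 mm from the cork's. Origin: centre of its underside, z along its axis.
- tray: White sample tray, loose, flat on the table left or right of the viewer: plate 150 (x) x 70 (y) x 9 (z) mm, 100 to 200 g. In its middle an upright blue handle block, 40 mm along tray x, 14 mm thick along tray y, its top 71 mm above the underside: pinch it across the 14 mm from above. Round pocket towards +x, flat green patch towards -x. Origin: centre of the underside, z up.
- tray_pocket (a point): Centre of the floor of the tray's round pocket: 48 mm from the tray origin along tray +x, 5 mm above the underside. The pocket is 41 mm across and only 4 mm deep, with a flat clear floor; its rim is the plate's top. Axes as the tray's.
- tray_handle (a point): Centre of the top of the blue handle, straight above the tray's origin, 71 mm above the underside. Axes as the tray's.
- ball_center (a point): Centre of the loose red stone ball, 24 mm across, about 20 g. It lies and rolls freely in the tray's pocket, its centre 12 mm above the pocket floor.
- slide_rack: Bystander: white rack 150 x 110 mm of green glass slides, about 32 mm high, loose, on the table beyond the viewer. Origin: centre of its underside.
- phone: Bystander: black phone 72 x 150 x 9 mm lying loose on the table beyond the viewer. Origin: centre of its underside.
- jar: Bystander: amber jar 64 mm across, 90 mm high, loose, on the table beyond the viewer. Origin: centre of its underside.

How it is judged:
On the way, in this order (a step that is already met when the one before it is completed fails the run):
1. the cork and the cap lie in the bin, let go (x of cork in the frame of bin between -0.073 and 0.073 m and y of cork in the frame of bin between -0.073 and 0.073 m and z of each of cork, cap in the frame of bin below 0.06 m and x of cap in the frame of bin between -0.073 and 0.073 m and y of cap in the frame of bin between -0.073 and 0.073 m and contact force between the fingers and cork below 0.1 N and contact force between the fingers and cap below 0.1 N), for 0.2 s.
2. the tray is held level in the gripper over the window, the ball in its pocket (horizontal distance between tray_pocket and viewer_window below 0.025 m and z of tray_pocket in the frame of viewer_window between 0.07 and 0.13 m and angle between tray's own z axis and vertical below 0.12 rad and contact force between the fingers and tray above 1 N and distance between ball_center and tray_pocket below 0.022 m and linear speed of tray below 0.03 m/s), for 0.3 s.
At the end, for the whole second after the job is handed in: Cork and cap are in the bin; the gripper still holds the tray, at rest and within 0.12 rad (7 degrees) of level, touching nothing else, its pocket centre within 25 mm of the window centre sideways and 70 to 130 mm above the window; the ball is in the pocket (all of step 2 and x of cork in the frame of bin between -0.073 and 0.073 m and y of cork in the frame of bin between -0.073 and 0.073 m and z of each of cork, cap in the frame of bin below 0.06 m and x of cap in the frame of bin between -0.073 and 0.073 m and y of cap in the frame of bin between -0.073 and 0.073 m and contact force between tray and viewer below 0.05 N); the arm keeps its last pose, push and grip.
It fails at once if the ball leaves the tray's pocket (distance between ball_center and tray_pocket above 0.03 m).
It fails at once if the slide rack is disturbed (moved over 20 mm) (distance of slide_rack from where it was at the start of the episode above 0.02 m).
It fails at once if the phone is disturbed (moved over 20 mm) (distance of phone from where it was at the start of the episode above 0.02 m).
It fails at once if the jar is disturbed (moved over 20 mm) (distance of jar from where it was at the start of the episode above 0.02 m).
It also fails if it takes over 64 s, if anything falls off the work surface, if the arm or the gripper's body presses on something with over 40 N, if the wrist force passes 120 N, or if a joint passes its speed limit or range.

## Robot

A 6-joint arm with a two-finger parallel gripper is mounted at the origin on the work surface. World frame = base frame: x ahead of the robot, y to its left, z up, the work surface at z = 0. Lengths are in m, angles in rad, forces in N, time in s.
With the tool pointing down it reaches from about 0.25 to 0.725 m from the base axis. Payload 4 kg.
Tool frame: the origin (TCP) lies midway between the tips of the shut fingers; the grasp point (between the pads) lies 19 mm behind it (bot.grip_point_offset is the distance from the TCP to the grasp point, in m); z points along the fingers, y is the line along which they close (so a half turn about z gives the same grasp; the last joint's range is limited). The gripper opens to 85 mm and grips with 20 to 120 N. Pads are 22 mm wide; open, the fingers measure 114 mm over their backs; the gripper's body (76 mm by 85 mm) begins 54 mm behind the grasp point. The pads swing forward as they close: fully open they stand 13 mm farther back than shut.
Start: joints at [-1.187, 0.241, 0.005, 1.335, 0, 1.571], TCP at [0.187, -0.464, 0.192] pointing down, gripper open.
Joint ranges: [-2.72, 2.72], [-1.05, 1.87], [-1.09, 1.28], [-1.99, 2.15], [-1.42, 1.44], [-3.14, 3.14]. Speed limits (rad/s): [2.79, 2.79, 3.14, 3.14, 3.14, 3.14].

## Interface

Orientations are given as a unit quaternion [x, y, z, w].
In Python, from bench import bot gives the robot as it stands.
- The arm moves only by the tool jog_arm, never from a script. Its argument "deltas" is a list of rows, each an object of numbers: "tx", "ty", "tz": the shift along the tool's x, y, z in mm; "ax", "ay", "az": the turn, a rotation vector about the tool's x, y, z in rad; "grip": the opening, from -1 (shut) to 1 (fully open). A call has exactly 10 rows; each row is the pose to reach, as a shift and turn from the pose commanded when the call began, along the tool's axes at that moment; what a row does not reach only later rows make up. A row lasts 1/10 s, in which the tool goes at most 50 mm and 8.59 degrees, less where a joint would pass 70% of its speed; a pose out of reach is approached as far as the arm can. A call with a gripper value outside its range is refused whole. The fingers move at their own pace and stop on an object; "squeeze" is the grip in N (left out, the last holds). Time passes only in rows, so rows that repeat a pose let the fingers close, or fill a call up. It gives the time, the measured TCP pose, the force, the opening and the grip force at its end, in the units of the state.
- bot.get_state(): the state, without advancing time (a new reading comes with each control period).
- bot.grab_frame(name): name is "scene" or "top" or "wrist"; returns a dict with "pixels" (384x512x3 uint8, blue, green, red), "depth" (384x512 float32, m along the optical axis (not along the pixel's ray), 0 where there is no reading), "K" (3x3 intrinsics, pixels), "pose" (4x4, takes a point from camera to world coordinates). Camera axes: x right, y up, looking along -z (the intrinsics and any distortion apply to the point x, -y, -z); pixel columns grow to the right and rows downward; lengths in m; the calibration is good to about 2 mm. A picture is of the moment at which its call begins.
- bot.job_done(): hands the job in; it is judged then, once.
The state is a dict: "time": time; "joint_positions": joint angles; "qd": joint speeds; "joint_efforts": joint torques, N m; "eef_pos": TCP position; "ee_rot": TCP orientation; "contact_force": force on the tool from outside, world axes, zero at the start; "wrist_torque": the same for the moment, N m; "grip_width": opening from 0.0 (shut) to 1.0 (fully open); "grip_force": force on a finger pad.
Only numpy, scipy, OpenCV 4.12 (cv2) and the standard library are available. Lean on these libraries where they do the work, as an engineer would, in place of code of your own. Each camera call takes 0.05 s, during which the arm holds its last target. There are 200 camera calls.

## Working session

There is one attempt and no reset: what is moved stays moved. The work goes in short steps, Python scripts to look and compute and a tool call to move; the robot and the scene stay as the last step left them, time stands still between calls to the robot, and variables do not carry over. Pictures are saved under pics/ and viewed, at most 10 in all, crops included, and the job is handed in when it is done.

Besides the shell and the picture viewer there is one more tool, called after ">>>" as name(argument=value, ...) on one line, values as JSON. jog_arm: Moves the arm, as the interface text tells. Its arguments: {"type":"object","properties":{"deltas":{"type":"array"},"squeeze":{"type":"number"}},"required":["deltas"]}

```bash
mkdir -p pics
python3 - <<'E'
from bench import bot
import cv2,numpy as np
s=bot.get_state(); print({k:np.round(v,3) for k,v in s.items()})
ims=[]
for n in("scene","top"):
    f=bot.grab_frame(n); np.savez(f"{n}.npz",**f); ims.append(f["pixels"]); print(n,f["K"],f["pose"].round(3))
cv2.imwrite("pics/a.png",ims[0]);cv2.imwrite("pics/b.png",ims[1])
E
```

```text
{'time': np.float64(0.0), 'joint_positions': array([-1.187,  0.241,  0.004,  1.335, -0.   ,  1.571]), 'qd': array([-0.   , -0.   , -0.001,  0.   , -0.   ,  0.002]), 'joint_efforts': array([-1.0000e-03, -3.7232e+01,  2.5241e+01,  1.7000e-02, -0.0000e+00,
       -0.0000e+00]), 'eef_pos': array([ 0.187, -0.463,  0.191]), 'ee_rot': array([ 0.982,  0.191, -0.   , -0.001]), 'contact_force': array([-0.527, -0.224, -0.542]), 'wrist_torque': array([-0.013, -0.002,  0.031]), 'grip_force': np.float64(0.0), 'grip_width': np.float64(1.002)}
scene [[392.74795247   0.         258.04833629]
 [  0.         392.74795247 192.00206248]
 [  0.           0.           1.        ]] [[ 0.83  -0.406  0.382  0.978]
 [ 0.557  0.603 -0.57  -0.543]
 [ 0.001  0.687  0.727  0.729]
 [ 0.     0.     0.     1.   ]]
top [[382.97006714   0.         257.45062111]
 [  0.         382.97006714 192.10985493]
 [  0.           0.           1.        ]] [[-0.02   0.989 -0.145  0.495]
 [-0.999 -0.025 -0.035 -0.029]
 [-0.039  0.144  0.989  0.989]
 [ 0.     0.     0.     1.   ]]
```

```bash
ls .
```

```text
pics
scene.npz
top.npz
```

View pics/a.png

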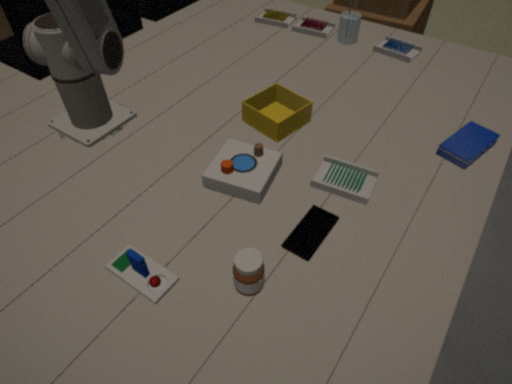

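View pics/b.png

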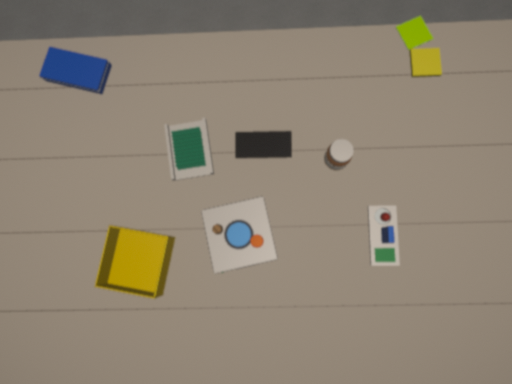

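The top view shows the viewer at (239,235), cork (218,229), cap (257,241), bin (137,262), and the tray at (384,236) with the ball at (386,216) and green patch at (385,255). The scene view confirms this layout, with the tray on the robot's right.

```bash
cat > h.py <<'E'
import cv2,numpy as np
def ray(f,u,v,z):
    K,T=f["K"],f["pose"]; d=np.array([(u-K[0,2])/K[0,0],-(v-K[1,2])/K[1,1],-1.]); d=T[:3,:3]@d; o=T[:3,3]
    return o+d*(z-o[2])/d[2]
def blob(f,lo,hi,box,minA=8):
    hsv=cv2.cvtColor(f["pixels"],cv2.COLOR_BGR2HSV); m=cv2.inRange(hsv,lo,hi); k=np.zeros_like(m); x0,y0,x1,y1=box; k[y0:y1,x0:x1]=255; m&=k
    n,l,s,c=cv2.connectedComponentsWithStats(m)
    if n<2: return None
    i=1+np.argmax(s[1:,4]); mm=(l==i).astype(np.uint8)
    ct=max(cv2.findContours(mm,0,1)[0],key=cv2.contourArea)
    return c[i],s[i],ct
E
python3 - <<'E'
from h import *
t=dict(np.load("top.npz")); s=dict(np.load("scene.npz"))
hs=lambda f,u,v:cv2.cvtColor(f["pixels"],cv2.COLOR_BGR2HSV)[v,u]
for n,f,p in(("cork",t,(218,229)),("cap",t,(257,241)),("ball",t,(386,216)),("win",t,(239,235)),("white",t,(220,255)),("traywhite",t,(376,236)),("table",t,(320,240)),("green",t,(385,255)),("hand",t,(390,235)),("corkS",s,(258,150)),("capS",s,(227,167)),("winS",s,(243,162)),("ballS",s,(154,281)),("trayS",s,(130,275))): print(n,hs(f,*p))
def go(n,f,lo,hi,box,z):
    r=blob(f,lo,hi,box)
    if r is None: print(n,None);return
    u,v=r[0]; print(n,r[0].round(1),r[1],ray(f,u,v,z).round(4)); return r
go("win",t,(95,120,60),(120,255,255),(200,195,280,275),.05)
go("cap",t,(0,150,60),(18,255,255),(245,228,270,255),.07)
go("cork",t,(5,60,20),(25,255,200),(207,218,230,240),.07)
r=go("bin",t,(20,150,40),(35,255,255),(90,215,180,305),.07); print(cv2.minAreaRect(r[2]))
go("ball",t,(0,100,30),(10,255,255),(370,205,400,225),.02); go("ball",t,(165,100,30),(180,255,255),(370,205,400,225),.02)
go("green",t,(45,100,30),(85,255,255),(365,240,405,270),.009)
go("handle",t,(100,100,30),(130,255,255),(365,220,405,245),.05)
go("winS",s,(95,120,60),(120,255,255),(205,140,285,200),.05)
go("capS",s,(0,150,60),(15,255,255),(205,140,240,190),.062)
go("ballS",s,(0,100,30),(10,255,255),(100,240,185,300),.017)
go("greenS",s,(45,100,30),(85,255,255),(100,240,185,300),.009)
go("handS",s,(100,100,30),(130,255,255),(100,240,185,300),.04)
for f,box,lo in ((t,(195,190,285,280),150),(t,(360,195,410,275),150)):
    g=cv2.cvtColor(f["pixels"],cv2.COLOR_BGR2HSV); print(np.median(g[box[1]:box[3],box[0]:box[2]].reshape(-1,3),0))
c=np.hstack([cv2.resize(t["pixels"][190:290,195:285],None,fx=5,fy=5,interpolation=2),cv2.resize(t["pixels"][195:275,360:420],None,fx=5,fy=6.25,interpolation=2)])
cv2.imwrite("pics/c.png",c)
E
```

```text
cork [ 15 126 136]
cap [ 12 192 190]
ball [  3 177 128]
win [103 127 181]
white [ 16  30 181]
traywhite [ 17  28 191]
table [ 16  47 152]
green [ 65 126 123]
hand [110 162 159]
corkS [ 17 143  57]
capS [ 12 223 104]
winS [104 142 124]
ballS [  2 219  91]
trayS [ 19  28 127]
win [238.1 233.8] [228 223  22  22 376] [0.5307 0.0543 0.05  ]
cap [256.3 240.7] [251 236  12  11 101] [0.5128 0.0094 0.07  ]
cork [216.8 228.6] [212 224  10  10  73] [0.5434 0.1039 0.07  ]
bin [134.3 261.7] [  95  226   79   72 4201] [0.4689 0.3025 0.07  ]
((134.09617614746094, 261.51922607421875), (67.85617065429688, 63.34550476074219), 11.309932708740234)
ball [385.3 216.6] [382 214   8   6  41] [ 0.567  -0.3129  0.02  ]
ball None
green [384.8 254.6] [376 249  18  12 200] [ 0.473  -0.3085  0.009 ]
handle [389.5 234.2] [386 227   8  15 101] [ 0.522  -0.3114  0.05  ]
winS [243.3 162.5] [233 155  22  16 274] [0.5317 0.0554 0.05  ]
capS [226.5 166.3] [221 160  13  14 130] [0.513  0.0101 0.062 ]
ballS [154.2 280.8] [149 276  11  11  85] [ 0.5665 -0.3114  0.017 ]
greenS [121.8 262.3] [113 253  17  18 172] [ 0.4718 -0.3149  0.009 ]
handS [137.2 262.2] [126 249  23  28 311] [ 0.5198 -0.3068  0.04  ]
[ 17.  45. 153.]
[ 17.  46. 151.]
```

View pics/c.png

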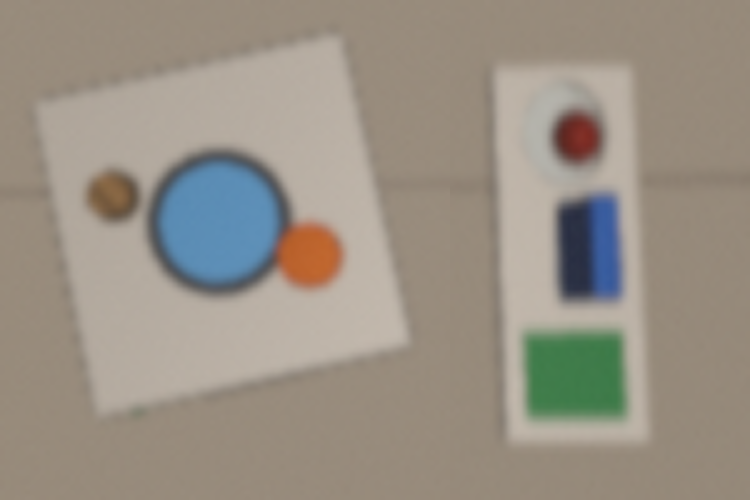

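The crop shows the viewer cleanly, with the cap just touching the window ring and the cork on the far side. The tray lies nearly along world x, with the pocket on its +x end. Next I'll get the tray and viewer outlines.

Run:
```python
from h import *
t=dict(np.load("top.npz"))
for n,box,z in(("viewer",(195,190,285,280),.05),("tray",(362,197,408,275),.009)):
    m=np.zeros(t["pixels"].shape[:2],np.uint8); x0,y0,x1,y1=box
    P=cv2.GaussianBlur(t["pixels"],(3,3),0); hsv=cv2.cvtColor(P,cv2.COLOR_BGR2HSV).astype(int)
    w=((hsv[...,1]<38)&(hsv[...,2]>158)); m[y0:y1,x0:x1]=w[y0:y1,x0:x1]*255
    ct=max(cv2.findContours(m,0,1)[0],key=cv2.contourArea)
    pts=np.array([ray(t,u,v,z)[:2] for u,v in ct[:,0,:]],np.float32)*1000
    print(n,cv2.minAreaRect(pts))
for u,v in((389,227),(388,242)):pass
r=blob(t,(100,80,20),(130,255,255),(365,220,405,245)); 
pts=np.array([ray(t,u,v,.071)[:2] for u,v in r[2][:,0,:]],np.float32)*1000; print("handle+side at top z",cv2.minAreaRect(pts))
r=blob(t,(105,140,110),(118,255,255),(365,220,405,245)); 
pts=np.array([ray(t,u,v,.071)[:2] for u,v in r[2][:,0,:]],np.float32)*1000; print("top face",cv2.minAreaRect(pts),r[1])
```

```text
viewer ((530.0827026367188, 52.74101257324219), (157.7861785888672, 157.37477111816406), 11.361741065979004)
tray ((522.46630859375, -309.2491455078125), (70.46124267578125, 150.37060546875), 89.0555191040039)
handle+side at top z ((523.2439575195312, -301.6360778808594), (23.26165199279785, 35.5267448425293), 86.18216705322266)
top face ((522.0264892578125, -306.2225341796875), (9.310555458068848, 32.84408187866211), 86.0767593383789) [388 227   5  15  63]
```

>>> jog_arm(deltas=[{"tx": 0, "az": 0.1}, {"tz": -20, "az": 0.2}, {"tz": -40, "az": 0.3}, {"tz": -60, "az": 0.38}, {"tz": -80, "az": 0.383}, {"tz": -80, "az": 0.383}, {"tz": -80, "az": 0.383}, {"tz": -80, "az": 0.383}, {"tz": -80, "az": 0.383}, {"tz": -80, "az": 0.383}])

```text
invalid input at $.deltas[0]: expected keys tx, ty, tz, ax, ay, az, grip
```

```bash
python3 -c "
from bench import bot
s=bot.get_state(); print(s['joint_positions'].round(3) if hasattr(s['joint_positions'],'round') else s['joint_positions'],s['eef_pos'],s['ee_rot'])"
```

```text
[-1.187  0.241  0.004  1.335  0.     1.571] [ 0.18698365 -0.46305497  0.19090453] [ 9.81647045e-01  1.90704586e-01 -1.70363842e-04 -9.00718480e-04]
```

>>> jog_arm(deltas=[{"tx": 0, "ty": 0, "tz": 0, "ax": 0, "ay": 0, "az": 0.1, "grip": 1}, {"tx": 0, "ty": 0, "tz": -20, "ax": 0, "ay": 0, "az": 0.2, "grip": 1}, {"tx": 0, "ty": 0, "tz": -40, "ax": 0, "ay": 0, "az": 0.3, "grip": 1}, {"tx": 0, "ty": 0, "tz": -60, "ax": 0, "ay": 0, "az": 0.39, "grip": 1}, {"tx": 0, "ty": 0, "tz": -60, "ax": 0, "ay": 0, "az": 0.39, "grip": 1}, {"tx": 0, "ty": 0, "tz": -60, "ax": 0, "ay": 0, "az": 0.39, "grip": 1}, {"tx": 0, "ty": 0, "tz": -60, "ax": 0, "ay": 0, "az": 0.39, "grip": 1}, {"tx": 0, "ty": 0, "tz": -60, "ax": 0, "ay": 0, "az": 0.39, "grip": 1}, {"tx": 0, "ty": 0, "tz": -60, "ax": 0, "ay": 0, "az": 0.39, "grip": 1}, {"tx": 0, "ty": 0, "tz": -60, "ax": 0, "ay": 0, "az": 0.39, "grip": 1}])

```text
time: 1.1
eef_pos: [0.1871, -0.4634, 0.2512]
ee_rot: [1.0, -0.003, -0.0, -0.0]
contact_force: [0.3, -0.8, -0.3]
grip_width: 0.999
grip_force: 0.0
```

```bash
python3 -c "
from bench import bot
s=bot.get_state(); print(s['joint_positions'],s['eef_pos'],s['ee_rot'])"
```

```text
[-1.18702006e+00  2.23965086e-01  1.37041883e-01  1.48494442e+00
 -1.68450618e-06  1.96058500e+00] [ 0.18709992 -0.46335177  0.25117071] [ 9.99995338e-01 -3.00619811e-03 -2.02832199e-04 -4.95760904e-04]
```

>>> jog_arm(deltas=[{"tx": 26, "ty": -38, "tz": 0, "ax": 0, "ay": 0, "az": -0.12, "grip": 1}, {"tx": 55, "ty": -80, "tz": 0, "ax": 0, "ay": 0, "az": -0.26, "grip": 1}, {"tx": 83, "ty": -120, "tz": 0, "ax": 0, "ay": 0, "az": -0.4, "grip": 1}, {"tx": 110, "ty": -160, "tz": 0, "ax": 0, "ay": 0, "az": -0.54, "grip": 1}, {"tx": 138, "ty": -200, "tz": 0, "ax": 0, "ay": 0, "az": -0.68, "grip": 1}, {"tx": 165, "ty": -240, "tz": 0, "ax": 0, "ay": 0, "az": -0.82, "grip": 1}, {"tx": 193, "ty": -280, "tz": 0, "ax": 0, "ay": 0, "az": -0.96, "grip": 1}, {"tx": 220, "ty": -320, "tz": 10, "ax": 0, "ay": 0, "az": -1.1, "grip": 1}, {"tx": 248, "ty": -360, "tz": 20, "ax": 0, "ay": 0, "az": -1.24, "grip": 1}, {"tx": 275, "ty": -400, "tz": 30, "ax": 0, "ay": 0, "az": -1.38, "grip": 1}])

```text
time: 2.1
eef_pos: [0.4657, -0.0635, 0.2215]
ee_rot: [0.771, 0.637, 0.0, 0.0]
contact_force: [0.8, -1.1, 1.3]
grip_width: 0.997
grip_force: 0.0
```

>>> jog_arm(deltas=[{"tx": 20, "ty": 8, "tz": 20, "ax": 0, "ay": 0, "az": -0.1, "grip": 1}, {"tx": 45, "ty": 18, "tz": 40, "ax": 0, "ay": 0, "az": -0.19, "grip": 1}, {"tx": 68, "ty": 27, "tz": 60, "ax": 0, "ay": 0, "az": -0.19, "grip": 1}, {"tx": 81, "ty": 33, "tz": 70, "ax": 0, "ay": 0, "az": -0.19, "grip": 1}, {"tx": 81, "ty": 33, "tz": 75, "ax": 0, "ay": 0, "az": -0.19, "grip": 1}, {"tx": 81, "ty": 33, "tz": 75, "ax": 0, "ay": 0, "az": -0.19, "grip": 1}, {"tx": 81, "ty": 33, "tz": 75, "ax": 0, "ay": 0, "az": -0.19, "grip": 1}, {"tx": 81, "ty": 33, "tz": 75, "ax": 0, "ay": 0, "az": -0.19, "grip": 1}, {"tx": 81, "ty": 33, "tz": 75, "ax": 0, "ay": 0, "az": -0.19, "grip": 1}, {"tx": 81, "ty": 33, "tz": 75, "ax": 0, "ay": 0, "az": -0.19, "grip": 1}])

```text
time: 3.1
eef_pos: [0.5131, 0.0071, 0.1474]
ee_rot: [0.71, 0.704, 0.0, 0.0]
contact_force: [0.5, -0.0, 0.3]
grip_width: 1.0
grip_force: 0.0
```

Run:
```python
from bench import bot
from h import *
s=bot.get_state(); print(s["eef_pos"],s["ee_rot"],s["joint_positions"])
f=bot.grab_frame("wrist"); cv2.imwrite("pics/w.png",f["pixels"]); np.savez("w.npz",**f); print(f["pose"].round(3))
r=blob(f,(0,150,60),(16,255,255),(0,0,512,384)); print(r[:2], ray(f,*r[0],.074), ray(f,*r[0],.062))
```

```text
[0.51310277 0.00710929 0.14739185] [7.09903320e-01 7.04298874e-01 4.24113054e-04 4.37281079e-04] [ 1.38815901e-02  2.88850424e-01 -4.76194320e-02  1.23310880e+00
 -4.03564120e-05  1.59260380e+00]
[[ 1.     0.008  0.001  0.514]
 [-0.008  0.966  0.26   0.074]
 [ 0.001 -0.26   0.966  0.33 ]
 [ 0.     0.     0.     1.   ]]
(array([254.34891217, 183.17324738]), array([ 236,  162,   38,   43, 1241], dtype=int32)) [0.5146668  0.01442304 0.074     ] [0.51467498 0.01163766 0.062     ]
```

View pics/w.png

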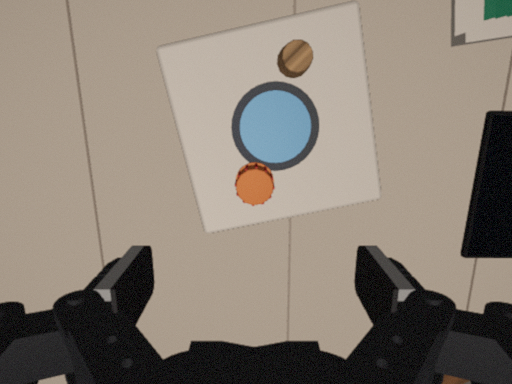

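The wrist view shows the cap at (254,184), cork at (296,58) and window at (275,126). The cap is centred between the fingers, so I'll descend and grip it.

>>> jog_arm(deltas=[{"tx": 4, "ty": 1, "tz": 30, "ax": 0, "ay": 0, "az": 0, "grip": 1}, {"tx": 4, "ty": 1, "tz": 60, "ax": 0, "ay": 0, "az": 0, "grip": 1}, {"tx": 4, "ty": 1, "tz": 80, "ax": 0, "ay": 0, "az": 0, "grip": 1}, {"tx": 4, "ty": 1, "tz": 90, "ax": 0, "ay": 0, "az": 0, "grip": 1}, {"tx": 4, "ty": 1, "tz": 93, "ax": 0, "ay": 0, "az": 0, "grip": 1}, {"tx": 4, "ty": 1, "tz": 93, "ax": 0, "ay": 0, "az": 0, "grip": -1}, {"tx": 4, "ty": 1, "tz": 93, "ax": 0, "ay": 0, "az": 0, "grip": -1}, {"tx": 4, "ty": 1, "tz": 93, "ax": 0, "ay": 0, "az": 0, "grip": -1}, {"tx": 4, "ty": 1, "tz": 93, "ax": 0, "ay": 0, "az": 0, "grip": -1}, {"tx": 4, "ty": 1, "tz": 93, "ax": 0, "ay": 0, "az": 0, "grip": -1}], squeeze=25)

```text
time: 4.15
eef_pos: [0.5143, 0.0116, 0.0542]
ee_rot: [0.71, 0.705, 0.0, 0.0]
contact_force: [-0.5, 0.4, -0.6]
grip_width: 0.145
grip_force: 0.0
```

Run:
```python
from h import *
f=dict(np.load("w.npz"))
r=blob(f,(8,70,30),(22,255,220),(270,30,325,85)); print("cork",r[:2],ray(f,*r[0],.068))
r=blob(f,(95,110,60),(120,255,255),(225,75,325,175)); e=cv2.fitEllipse(r[2]); print("win",e,ray(f,*e[0],.05))
```

```text
cork (array([294.83416087,  58.17080437]), array([ 278,   40,   35,   38, 1007], dtype=int32)) [0.54484979 0.1060095  0.068     ]Traceback (most recent call last):
  File "<stdin>", line 4, in <module>
TypeError: 'NoneType' object is not subscriptable
```

Run:
```python
from bench import bot
from h import *
s=bot.get_state(); print(s["grip_width"],s["grip_force"])
f=bot.grab_frame("wrist"); g=bot.grab_frame("scene")
cv2.imwrite("pics/d.png",np.vstack([cv2.resize(f["pixels"],(400,300)),cv2.resize(g["pixels"][110:230,160:320],(400,300))]))
```

```text
0.1452799552220828 0.0
```

View pics/d.png

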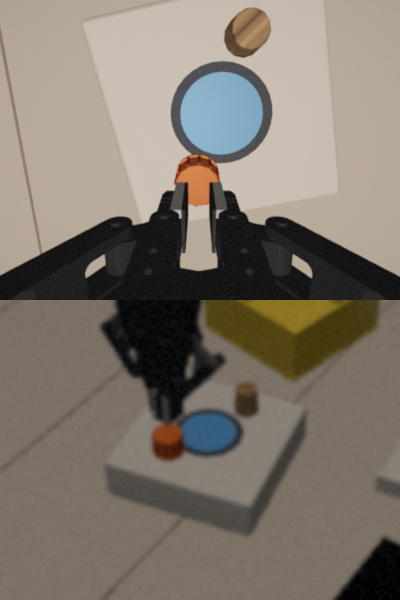

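Run:
```python
from bench import bot
from h import *
s=bot.get_state(); print(s["grip_width"],s["grip_force"],s["eef_pos"])
f=bot.grab_frame("wrist"); g=bot.grab_frame("scene")
def proj(f,p):
    q=np.linalg.inv(f["pose"])@np.r_[p,1]; q=np.array([q[0],-q[1],-q[2]]); a=f["K"]@q; return a[:2]/a[2]
for n,c in(("w",f),("s",g)):
    print(n,"tcp",proj(c,s["eef_pos"]),"captop@tcpxy",proj(c,[*s["eef_pos"][:2],.074]))
    r=blob(c,(0,150,60),(16,255,255),(205,140,290,300) if n=="w" else (205,140,240,190)); print(r[:2])
    u,v=r[0].astype(int); print("depth cap",c["depth"][v,u], ray(c,u,v,.07))
d=f["depth"]; 
for v in range(180,280,8): print(v,(d[v,205:310:5]*1000).astype(int))
u,v=254,232
cv2.imwrite("pics/e.png",cv2.resize(f["pixels"][170:290,170:340],None,fx=4,fy=4))
```

```text
0.007126767046996504 0.0 [0.51411887 0.01162592 0.05397521]
w tcp [252.09841341 224.43161021] captop@tcpxy [251.91792455 237.76045324]
(array([252.73833246, 220.40639748]), array([ 224,  197,   59,   48, 1907], dtype=int32))
depth cap 0.1707084 [0.51421574 0.01994306 0.07      ]
s tcp [227.42240753 168.45748265] captop@tcpxy [226.96766001 162.53807168]
(array([226.72058824, 166.38970588]), array([221, 160,  13,  14, 136], dtype=int32))
depth cap 0.9625229 [0.51691185 0.00358283 0.07      ]
180 [189 190 189 190 191 189 190 188 189 189 189 187 189 189 190 190 190 189
 189 188 189]
188 [191 193 191 192 192 191 191 189 192 191 191 190 190 191 191 190 189 190
 190 191 189]
196 [192 192 193 193 192 193 194 192 192 192 193 192 192 193 192 191 193 191
 192 191 192]
204 [193 194 194 193 195 193 190 182 183 182 178 183 188 189 194 194 192 193
 193 192 193]
212 [195 195 195 195 195 184 177 172 169 171 169 171 172 173 192 196 193 194
 195 195 195]
220 [196 196 197 196 191 173 172 171 170 172 172 170 171 171 173 192 196 196
 196 197 196]
228 [199 198 198 197 174 172 172 172 172 171 172 172 172 172 172 188 197 198
 197 197 197]
236 [198 199 199 199 173 172 173 143 142 143 144 144 144 174 173 173 200 199
 199 199 199]
244 [200 199 200 199 180 145 145 136 135 136 136 136 135 135 145 145 200 200
 200 200 200]
252 [201 201 201 201 138 137 137 128 128 128 127 128 128 127 138 138 137 201
 202 201 201]
260 [202 202 203 130 131 130 131 122 122 121 121 122 121 121 129 130 130 205
 203 203 202]
268 [205 206 204 124 113 114 113 114 117 116 116 114 115 115 115 113 124 125
 204 204 203]
276 [207 109 108 108 104 105 106 108 108 116 117 108 109 109 106 105 106 107
 108 262 261]
```

View pics/e.png

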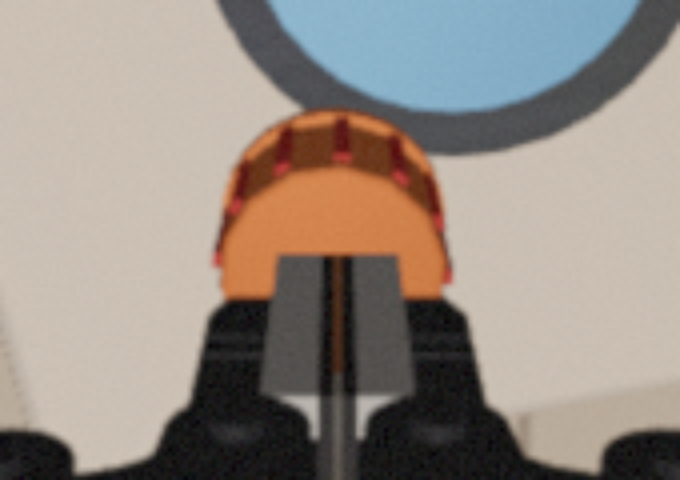

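The crop shows the fingers fully shut above the orange cap, which hasn't moved. The tips sit higher than the reported TCP suggests, so I'll measure where they really are.

Run:
```python
from bench import bot
from h import *
s=bot.get_state(); print(s["grip_width"],s["eef_pos"],bot.grip_point_offset,f"{s['contact_force']}")
f=bot.grab_frame("wrist"); g=bot.grab_frame("scene")
def pt(f,u,v):
    K=f["K"]; d=float(f["depth"][v,u]); return (f["pose"]@np.array([(u-K[0,2])/K[0,0]*d,-(v-K[1,2])/K[1,1]*d,-d,1]))[:3].round(4)
print(f["K"][0,0],f["pose"].round(4))
for v in(222,230,237,242,250,258,264): print(v,pt(f,248,v),pt(f,230,v))
print("plate",pt(f,150,250),"win",pt(f,280,150))
print("plate scene",pt(g,235,180), "cap scene",pt(g,227,163))
for v in range(140,172,3): print(v,pt(g,227,v),g["pixels"][v,227])
```

```text
-0.0005167938702352486 [0.5139731  0.01163962 0.05380151] 0.0187 [-0.23171001 -0.24863096  0.44871723]
336.1098715549296 [[ 1.000e+00  7.200e-03  1.600e-03  5.155e-01]
 [-7.400e-03  9.656e-01  2.599e-01  7.830e-02]
 [ 3.000e-04 -2.599e-01  9.656e-01  2.362e-01]
 [ 0.000e+00  0.000e+00  0.000e+00  1.000e+00]]
222 [0.5121 0.0203 0.074 ] [0.5029 0.0204 0.0739]
230 [0.512  0.0157 0.0733] [0.5027 0.0156 0.0728]
237 [0.5126 0.0241 0.1034] [0.5026 0.012  0.0735]
242 [0.5127 0.0241 0.1086] [0.5026 0.0097 0.0745]
250 [0.5128 0.0241 0.1164] [0.5052 0.02   0.1074]
258 [0.5129 0.0236 0.1224] [0.5057 0.02   0.1149]
264 [0.513  0.0239 0.1278] [0.506  0.0199 0.1198]
plate [ 0.4359 -0.0277  0.0008] win [0.5297 0.054  0.0512]
plate scene [ 0.5518 -0.008   0.0504] cap scene [0.5156 0.0099 0.0745]
140 [ 0.5319 -0.0034  0.1633] [14 11 11]
143 [ 0.5296 -0.0014  0.1522] [12 14  3]
146 [ 0.529  -0.0015  0.143 ] [12  6  7]
149 [0.5242 0.0035 0.1282] [17 20 17]
152 [0.5231 0.004  0.118 ] [18 15 16]
155 [0.5222 0.0043 0.108 ] [29 23 23]
158 [0.5206 0.0053 0.0968] [57 60 67]
161 [0.5106 0.0164 0.0738] [ 23  64 133]
164 [0.5167 0.0082 0.073 ] [ 19  59 132]
167 [ 5.23e-01 -1.00e-04  7.27e-02] [ 21  51 110]
170 [ 0.5229 -0.0009  0.0632] [11 30 74]
```

The cap is undisturbed because the real fingertips are at z ≈ 0.098 while the state reports 0.054, a constant offset of about 44 mm. xy agrees. I'll use tip z = reported z + 0.044, so the next moves are open, descend 41 mm, close.

>>> jog_arm(deltas=[{"tx": 0, "ty": 0, "tz": 0, "ax": 0, "ay": 0, "az": 0, "grip": 1}, {"tx": 0, "ty": 0, "tz": 0, "ax": 0, "ay": 0, "az": 0, "grip": 1}, {"tx": 0, "ty": 0, "tz": 0, "ax": 0, "ay": 0, "az": 0, "grip": 1}, {"tx": 0, "ty": 0, "tz": 0, "ax": 0, "ay": 0, "az": 0, "grip": 1}, {"tx": 0, "ty": 0, "tz": 0, "ax": 0, "ay": 0, "az": 0, "grip": 1}, {"tx": 0, "ty": 0, "tz": 10, "ax": 0, "ay": 0, "az": 0, "grip": 1}, {"tx": 0, "ty": 0, "tz": 20, "ax": 0, "ay": 0, "az": 0, "grip": 1}, {"tx": 0, "ty": 0, "tz": 30, "ax": 0, "ay": 0, "az": 0, "grip": 1}, {"tx": 0, "ty": 0, "tz": 37, "ax": 0, "ay": 0, "az": 0, "grip": 1}, {"tx": 0, "ty": 0, "tz": 40, "ax": 0, "ay": 0, "az": 0, "grip": 1}])

```text
time: 5.45
eef_pos: [0.5129, 0.0116, 0.0122]
ee_rot: [0.71, 0.705, -0.001, -0.001]
contact_force: [0.3, -0.2, 0.2]
grip_width: 1.001
grip_force: 0.0
```

>>> jog_arm(deltas=[{"tx": 0, "ty": 0, "tz": 0, "ax": 0, "ay": 0, "az": 0, "grip": -1}, {"tx": 0, "ty": 0, "tz": 0, "ax": 0, "ay": 0, "az": 0, "grip": -1}, {"tx": 0, "ty": 0, "tz": 0, "ax": 0, "ay": 0, "az": 0, "grip": -1}, {"tx": 0, "ty": 0, "tz": 0, "ax": 0, "ay": 0, "az": 0, "grip": -1}, {"tx": 0, "ty": 0, "tz": 0, "ax": 0, "ay": 0, "az": 0, "grip": -1}, {"tx": 0, "ty": 0, "tz": 0, "ax": 0, "ay": 0, "az": 0, "grip": -1}, {"tx": 0, "ty": 0, "tz": 0, "ax": 0, "ay": 0, "az": 0, "grip": -1}, {"tx": 0, "ty": 0, "tz": 0, "ax": 0, "ay": 0, "az": 0, "grip": -1}, {"tx": 0, "ty": 0, "tz": 0, "ax": 0, "ay": 0, "az": 0, "grip": -1}, {"tx": 0, "ty": 0, "tz": 0, "ax": 0, "ay": 0, "az": 0, "grip": -1}], squeeze=25)

```text
time: 6.45
eef_pos: [0.5145, 0.0116, 0.0143]
ee_rot: [0.71, 0.705, 0.0, 0.0]
contact_force: [0.3, -0.0, 5.0]
grip_width: 0.339
grip_force: 25.1
```

>>> jog_arm(deltas=[{"tx": 0, "ty": 0, "tz": -25, "ax": 0, "ay": 0, "az": 0, "grip": -1}, {"tx": 0, "ty": 0, "tz": -60, "ax": 0, "ay": 0, "az": 0, "grip": -1}, {"tx": 20, "ty": -3, "tz": -85, "ax": 0, "ay": 0, "az": 0, "grip": -1}, {"tx": 60, "ty": -9, "tz": -90, "ax": 0, "ay": 0, "az": 0, "grip": -1}, {"tx": 105, "ty": -16, "tz": -90, "ax": 0, "ay": 0, "az": 0, "grip": -1}, {"tx": 150, "ty": -23, "tz": -90, "ax": 0, "ay": 0, "az": 0, "grip": -1}, {"tx": 195, "ty": -30, "tz": -90, "ax": 0, "ay": 0, "az": 0, "grip": -1}, {"tx": 240, "ty": -37, "tz": -90, "ax": 0, "ay": 0, "az": 0, "grip": -1}, {"tx": 275, "ty": -42, "tz": -90, "ax": 0, "ay": 0, "az": 0, "grip": -1}, {"tx": 293, "ty": -45, "tz": -90, "ax": 0, "ay": 0, "az": 0, "grip": -1}])

```text
time: 7.45
eef_pos: [0.4697, 0.3078, 0.1028]
ee_rot: [0.708, 0.706, -0.0, -0.0]
contact_force: [-0.1, -0.8, -0.3]
grip_width: 0.339
grip_force: 24.8
```

>>> jog_arm(deltas=[{"tx": 0, "ty": 0, "tz": 20, "ax": 0, "ay": 0, "az": 0, "grip": -1}, {"tx": 0, "ty": 0, "tz": 45, "ax": 0, "ay": 0, "az": 0, "grip": -1}, {"tx": 0, "ty": 0, "tz": 60, "ax": 0, "ay": 0, "az": 0, "grip": -1}, {"tx": 0, "ty": 0, "tz": 65, "ax": 0, "ay": 0, "az": 0, "grip": -1}, {"tx": 0, "ty": 0, "tz": 65, "ax": 0, "ay": 0, "az": 0, "grip": 0.2}, {"tx": 0, "ty": 0, "tz": 65, "ax": 0, "ay": 0, "az": 0, "grip": 0.2}, {"tx": 0, "ty": 0, "tz": 65, "ax": 0, "ay": 0, "az": 0, "grip": 0.2}, {"tx": 0, "ty": 0, "tz": 40, "ax": 0, "ay": 0, "az": 0, "grip": 0.2}, {"tx": 0, "ty": 0, "tz": 10, "ax": 0, "ay": 0, "az": 0, "grip": 0.2}, {"tx": 0, "ty": 0, "tz": -5, "ax": 0, "ay": 0, "az": 0, "grip": 0.2}])

```text
time: 8.45
eef_pos: [0.4727, 0.3059, 0.1124]
ee_rot: [0.71, 0.705, 0.003, 0.001]
contact_force: [0.6, -0.2, -0.5]
grip_width: 0.603
grip_force: 0.0
```

Run:
```python
from bench import bot
from h import *
s=bot.get_state(); print(s["eef_pos"],s["ee_rot"],s["joint_positions"].round(2))
f=bot.grab_frame("wrist"); cv2.imwrite("pics/g.png",f["pixels"])
```

```text
[0.47269012 0.30594319 0.11236224] [7.09642379e-01 7.04556833e-01 2.66021303e-03 5.35484772e-04] [0.57 0.4  0.03 1.19 0.   2.15]
```

View pics/g.png

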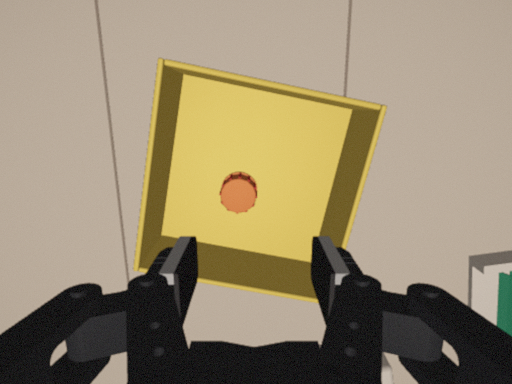

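The wrist view shows the cap inside the bin at (238,190), with the bin centred near (262,175). Now the cork.

>>> jog_arm(deltas=[{"tx": -20, "ty": 7, "tz": 0, "ax": 0, "ay": 0, "az": 0, "grip": 1}, {"tx": -60, "ty": 21, "tz": 0, "ax": 0, "ay": 0, "az": 0, "grip": 1}, {"tx": -105, "ty": 37, "tz": 0, "ax": 0, "ay": 0, "az": 0, "grip": 1}, {"tx": -150, "ty": 53, "tz": 0, "ax": 0, "ay": 0, "az": 0, "grip": 1}, {"tx": -185, "ty": 66, "tz": 0, "ax": 0, "ay": 0, "az": 0, "grip": 1}, {"tx": -200, "ty": 72, "tz": 0, "ax": 0, "ay": 0, "az": 0, "grip": 1}, {"tx": -200, "ty": 72, "tz": 10, "ax": 0, "ay": 0, "az": 0, "grip": 1}, {"tx": -200, "ty": 72, "tz": 15, "ax": 0, "ay": 0, "az": 0, "grip": 1}, {"tx": -200, "ty": 72, "tz": 15, "ax": 0, "ay": 0, "az": 0, "grip": 1}, {"tx": -200, "ty": 72, "tz": 15, "ax": 0, "ay": 0, "az": 0, "grip": 1}])

```text
time: 9.5
eef_pos: [0.5409, 0.1058, 0.0933]
ee_rot: [0.709, 0.705, -0.0, -0.0]
contact_force: [0.1, -0.0, 0.0]
grip_width: 0.999
grip_force: 0.0
```

Run:
```python
from bench import bot
from h import *
s=bot.get_state(); print(s["eef_pos"],s["ee_rot"])
f=bot.grab_frame("wrist")
r=blob(f,(8,90,30),(22,255,220),(180,100,340,260)); print(r[:2],ray(f,*r[0],.072))
```

```text
[0.54086358 0.1058295  0.09328319] [ 7.08774816e-01  7.05434611e-01 -3.41297642e-04 -3.92630196e-04]
(array([258.87003058, 209.12844037]), array([ 242,  187,   35,   46, 1308], dtype=int32)) [0.54504134 0.10832732 0.072     ]
```

>>> jog_arm(deltas=[{"tx": 1, "ty": 4, "tz": 20, "ax": 0, "ay": 0, "az": 0, "grip": 1}, {"tx": 1, "ty": 4, "tz": 45, "ax": 0, "ay": 0, "az": 0, "grip": 1}, {"tx": 1, "ty": 4, "tz": 65, "ax": 0, "ay": 0, "az": 0, "grip": 1}, {"tx": 1, "ty": 4, "tz": 74, "ax": 0, "ay": 0, "az": 0, "grip": 1}, {"tx": 1, "ty": 4, "tz": 74, "ax": 0, "ay": 0, "az": 0, "grip": -1}, {"tx": 1, "ty": 4, "tz": 74, "ax": 0, "ay": 0, "az": 0, "grip": -1}, {"tx": 1, "ty": 4, "tz": 74, "ax": 0, "ay": 0, "az": 0, "grip": -1}, {"tx": 1, "ty": 4, "tz": 74, "ax": 0, "ay": 0, "az": 0, "grip": -1}, {"tx": 1, "ty": 4, "tz": 74, "ax": 0, "ay": 0, "az": 0, "grip": -1}, {"tx": 1, "ty": 4, "tz": 74, "ax": 0, "ay": 0, "az": 0, "grip": -1}], squeeze=25)

```text
time: 10.55
eef_pos: [0.5466, 0.1056, 0.021]
ee_rot: [0.71, 0.705, 0.001, 0.001]
contact_force: [-0.7, -0.1, 6.6]
grip_width: 0.265
grip_force: 24.7
```

>>> jog_arm(deltas=[{"tx": 0, "ty": 0, "tz": 0, "ax": 0, "ay": 0, "az": 0, "grip": -1}, {"tx": 0, "ty": 0, "tz": 0, "ax": 0, "ay": 0, "az": 0, "grip": -1}, {"tx": 0, "ty": 0, "tz": -20, "ax": 0, "ay": 0, "az": 0, "grip": -1}, {"tx": 0, "ty": 0, "tz": -55, "ax": 0, "ay": 0, "az": 0, "grip": -1}, {"tx": 0, "ty": 0, "tz": -80, "ax": 0, "ay": 0, "az": 0, "grip": -1}, {"tx": 20, "ty": -8, "tz": -88, "ax": 0, "ay": 0, "az": 0, "grip": -1}, {"tx": 60, "ty": -23, "tz": -88, "ax": 0, "ay": 0, "az": 0, "grip": -1}, {"tx": 105, "ty": -40, "tz": -88, "ax": 0, "ay": 0, "az": 0, "grip": -1}, {"tx": 150, "ty": -57, "tz": -88, "ax": 0, "ay": 0, "az": 0, "grip": -1}, {"tx": 180, "ty": -68, "tz": -88, "ax": 0, "ay": 0, "az": 0, "grip": -1}])

```text
time: 11.55
eef_pos: [0.4775, 0.2883, 0.1076]
ee_rot: [0.709, 0.705, 0.0, -0.0]
contact_force: [0.6, 0.0, -1.0]
grip_width: 0.264
grip_force: 24.7
```

>>> jog_arm(deltas=[{"tx": 15, "ty": -4, "tz": 0, "ax": 0, "ay": 0, "az": 0, "grip": -1}, {"tx": 20, "ty": -5, "tz": 20, "ax": 0, "ay": 0, "az": 0, "grip": -1}, {"tx": 20, "ty": -5, "tz": 50, "ax": 0, "ay": 0, "az": 0, "grip": -1}, {"tx": 20, "ty": -5, "tz": 65, "ax": 0, "ay": 0, "az": 0, "grip": -1}, {"tx": 20, "ty": -5, "tz": 65, "ax": 0, "ay": 0, "az": 0, "grip": 0.2}, {"tx": 20, "ty": -5, "tz": 65, "ax": 0, "ay": 0, "az": 0, "grip": 0.2}, {"tx": 20, "ty": -5, "tz": 65, "ax": 0, "ay": 0, "az": 0, "grip": 0.2}, {"tx": 20, "ty": -5, "tz": 65, "ax": 0, "ay": 0, "az": 0, "grip": 0.2}, {"tx": 20, "ty": -5, "tz": 30, "ax": 0, "ay": 0, "az": 0, "grip": 0.2}, {"tx": 20, "ty": -5, "tz": -10, "ax": 0, "ay": 0, "az": 0, "grip": 0.2}])

```text
time: 12.55
eef_pos: [0.473, 0.305, 0.1176]
ee_rot: [0.71, 0.705, -0.002, -0.0]
contact_force: [1.1, 0.7, -0.4]
grip_width: 0.6
grip_force: 0.0
```

Run:
```python
from bench import bot
from h import *
s=bot.get_state(); print(s["eef_pos"],s["ee_rot"])
f=bot.grab_frame("wrist"); t=bot.grab_frame("top"); np.savez("top2.npz",**t)
cv2.imwrite("pics/i.png",np.hstack([cv2.resize(f["pixels"],(400,300)),cv2.resize(t["pixels"],(400,300))]))
```

```text
[0.47296213 0.30504098 0.1176442 ] [ 7.09650261e-01  7.04552145e-01 -1.63821814e-03 -3.13473969e-04]
```

View pics/i.png

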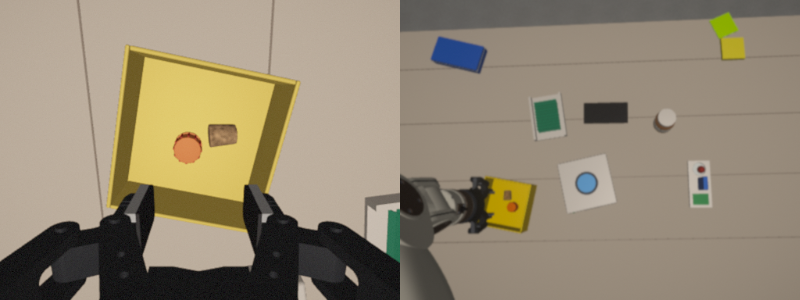

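Both cork (223,135) and cap (188,148) lie in the bin, and everything else is unmoved. Next I'll go to the tray, turning the tool to tray yaw on the way.

>>> jog_arm(deltas=[{"tx": -15, "ty": 1, "tz": -30, "ax": 0, "ay": 0, "az": 0, "grip": 1}, {"tx": -50, "ty": 4, "tz": -40, "ax": 0, "ay": 0, "az": 0.1, "grip": 1}, {"tx": -95, "ty": 8, "tz": -40, "ax": 0, "ay": 0, "az": 0.24, "grip": 1}, {"tx": -140, "ty": 12, "tz": -40, "ax": 0, "ay": 0, "az": 0.38, "grip": 1}, {"tx": -185, "ty": 16, "tz": -40, "ax": 0, "ay": 0, "az": 0.52, "grip": 1}, {"tx": -230, "ty": 20, "tz": -40, "ax": 0, "ay": 0, "az": 0.66, "grip": 1}, {"tx": -275, "ty": 24, "tz": -40, "ax": 0, "ay": 0, "az": 0.8, "grip": 1}, {"tx": -320, "ty": 28, "tz": -40, "ax": 0, "ay": 0, "az": 0.94, "grip": 1}, {"tx": -365, "ty": 32, "tz": -40, "ax": 0, "ay": 0, "az": 1.08, "grip": 1}, {"tx": -410, "ty": 36, "tz": -40, "ax": 0, "ay": 0, "az": 1.2, "grip": 1}])

```text
time: 13.65
eef_pos: [0.5073, -0.1063, 0.1584]
ee_rot: [0.984, 0.178, 0.001, 0.0]
contact_force: [1.2, 0.8, 0.6]
grip_width: 0.998
grip_force: 0.0
```

>>> jog_arm(deltas=[{"tx": -11, "ty": 38, "tz": 0, "ax": 0, "ay": 0, "az": 0.1, "grip": 1}, {"tx": -23, "ty": 80, "tz": 0, "ax": 0, "ay": 0, "az": 0.2, "grip": 1}, {"tx": -36, "ty": 122, "tz": 0, "ax": 0, "ay": 0, "az": 0.3, "grip": 1}, {"tx": -47, "ty": 160, "tz": 0, "ax": 0, "ay": 0, "az": 0.375, "grip": 1}, {"tx": -54, "ty": 185, "tz": 0, "ax": 0, "ay": 0, "az": 0.375, "grip": 1}, {"tx": -56, "ty": 194, "tz": 0, "ax": 0, "ay": 0, "az": 0.375, "grip": 1}, {"tx": -56, "ty": 194, "tz": 10, "ax": 0, "ay": 0, "az": 0.375, "grip": 1}, {"tx": -56, "ty": 194, "tz": 20, "ax": 0, "ay": 0, "az": 0.375, "grip": 1}, {"tx": -56, "ty": 194, "tz": 20, "ax": 0, "ay": 0, "az": 0.375, "grip": 1}, {"tx": -56, "ty": 194, "tz": 20, "ax": 0, "ay": 0, "az": 0.375, "grip": 1}])

```text
time: 14.65
eef_pos: [0.5235, -0.3039, 0.1371]
ee_rot: [1.0, -0.005, -0.001, -0.001]
contact_force: [0.7, -0.1, -0.3]
grip_width: 1.0
grip_force: 0.0
```

Run:
```python
from bench import bot
from h import *
s=bot.get_state(); print(s["eef_pos"],s["ee_rot"],s["joint_positions"].round(2))
f=bot.grab_frame("wrist"); np.savez("w3.npz",**f); cv2.imwrite("pics/j.png",f["pixels"])
r=blob(f,(100,120,60),(125,255,255),(100,50,420,330)); print(r[:2])
c=f["depth"][r[1][1]:r[1][1]+r[1][3],r[1][0]:r[1][0]+r[1][2]]
# points of blue with world z near top
hsv=cv2.cvtColor(f["pixels"],cv2.COLOR_BGR2HSV); m=cv2.inRange(hsv,(100,120,30),(125,255,255))
v,u=np.nonzero(m); d=f["depth"][v,u]; K=f["K"]
P=(f["pose"]@np.c_[(u-K[0,2])/K[0,0]*d,-(v-K[1,2])/K[1,1]*d,-d,np.ones_like(d)].T).T[:,:3]
q=P[(P[:,2]>.066)&(P[:,2]<.077)]; print(len(q),q.mean(0)); print(cv2.minAreaRect((q[:,:2]*1000).astype(np.float32)))
r=blob(f,(0,120,40),(10,255,255),(0,0,512,384)); print("ball",r[:2],ray(f,*r[0],.017))
```

```text
[ 0.52348809 -0.30386322  0.1370815 ] [ 9.99988705e-01 -4.66329554e-03 -7.52060125e-04 -5.27413537e-04] [-0.53  0.48  0.21  1.3   0.    2.62]
(array([258.73596674, 189.17567568]), array([251, 159,  17,  60, 962], dtype=int32))
833 [ 0.52457748 -0.30641957  0.07090367]
((523.8667602539062, -306.72723388671875), (12.522642135620117, 39.43464279174805), 89.32131958007812)
ball (array([262.35188867, 129.61431412]), array([250, 117,  25,  26, 503], dtype=int32)) [ 0.56851508 -0.31056622  0.017     ]
```

View pics/j.png

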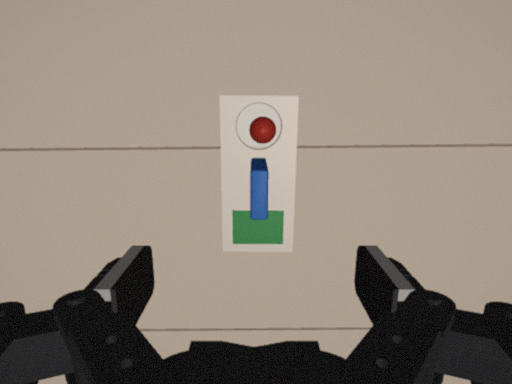

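The wrist view shows the handle at (259,189) midway between the open fingers and aligned with the tool, with the ball in its pocket at (262,130). Descending.

>>> jog_arm(deltas=[{"tx": 1, "ty": 3, "tz": 20, "ax": 0, "ay": 0, "az": 0, "grip": 1}, {"tx": 1, "ty": 3, "tz": 45, "ax": 0, "ay": 0, "az": 0, "grip": 1}, {"tx": 1, "ty": 3, "tz": 70, "ax": 0, "ay": 0, "az": 0, "grip": 1}, {"tx": 1, "ty": 3, "tz": 95, "ax": 0, "ay": 0, "az": 0, "grip": 1}, {"tx": 1, "ty": 3, "tz": 115, "ax": 0, "ay": 0, "az": 0, "grip": 1}, {"tx": 1, "ty": 3, "tz": 130, "ax": 0, "ay": 0, "az": 0, "grip": 0.5}, {"tx": 1, "ty": 3, "tz": 138, "ax": 0, "ay": 0, "az": 0, "grip": 0}, {"tx": 1, "ty": 3, "tz": 140, "ax": 0, "ay": 0, "az": 0, "grip": -0.2}, {"tx": 1, "ty": 3, "tz": 140, "ax": 0, "ay": 0, "az": 0, "grip": -0.4}, {"tx": 1, "ty": 3, "tz": 140, "ax": 0, "ay": 0, "az": 0, "grip": -0.4}], squeeze=40)

```text
time: 15.7
eef_pos: [0.5257, -0.309, -0.0011]
ee_rot: [1.0, -0.006, 0.001, 0.001]
contact_force: [0.7, -1.0, 0.4]
grip_width: 0.299
grip_force: 0.0
```

Run:
```python
from bench import bot
from h import *
s=bot.get_state(); print(s["eef_pos"],s["contact_force"],s["grip_width"])
f=bot.grab_frame("wrist"); g=bot.grab_frame("scene")
cv2.imwrite("pics/k.png",np.vstack([f["pixels"][60:],cv2.resize(g["pixels"][215:315,90:220],(512,270))]))
```

```text
[ 0.52568177 -0.30896584 -0.00110446] [ 0.69317897 -1.01105494  0.42915259] 0.29860030881169103
```

View pics/k.png

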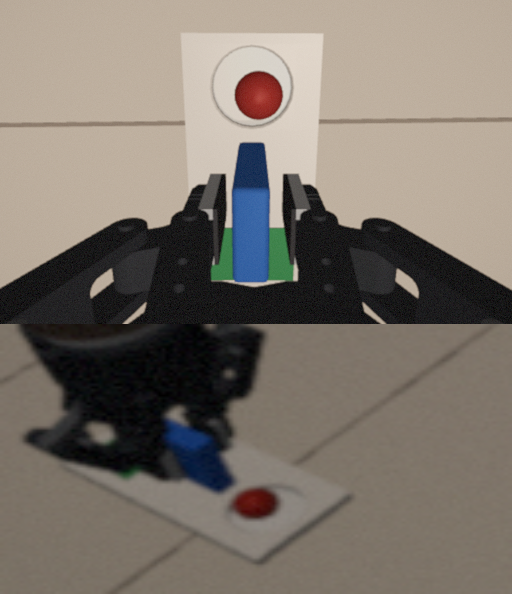

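The fingers straddle the blue handle (233–268 px) evenly, and the ball is in its pocket at (258,95). I'll close gently; from here on I use numbers only, as the picture quota is spent.

>>> jog_arm(deltas=[{"tx": 0, "ty": 0, "tz": 0, "ax": 0, "ay": 0, "az": 0, "grip": -0.5}, {"tx": 0, "ty": 0, "tz": 0, "ax": 0, "ay": 0, "az": 0, "grip": -0.55}, {"tx": 0, "ty": 0, "tz": 0, "ax": 0, "ay": 0, "az": 0, "grip": -0.6}, {"tx": 0, "ty": 0, "tz": 0, "ax": 0, "ay": 0, "az": 0, "grip": -0.64}, {"tx": 0, "ty": 0, "tz": 0, "ax": 0, "ay": 0, "az": 0, "grip": -0.68}, {"tx": 0, "ty": 0, "tz": 0, "ax": 0, "ay": 0, "az": 0, "grip": -0.72}, {"tx": 0, "ty": 0, "tz": 0, "ax": 0, "ay": 0, "az": 0, "grip": -0.8}, {"tx": 0, "ty": 0, "tz": 0, "ax": 0, "ay": 0, "az": 0, "grip": -1}, {"tx": 0, "ty": 0, "tz": 0, "ax": 0, "ay": 0, "az": 0, "grip": -1}, {"tx": 0, "ty": 0, "tz": 0, "ax": 0, "ay": 0, "az": 0, "grip": -1}], squeeze=60)

```text
time: 16.8
eef_pos: [0.5248, -0.3085, -0.0022]
ee_rot: [1.0, -0.006, 0.0, -0.0]
contact_force: [-1.6, 0.4, 3.2]
grip_width: 0.157
grip_force: 58.6
```

>>> jog_arm(deltas=[{"tx": 0, "ty": 0, "tz": 0, "ax": 0, "ay": 0, "az": 0, "grip": -1}, {"tx": 0, "ty": 0, "tz": 0, "ax": 0, "ay": 0, "az": 0, "grip": -1}, {"tx": 0, "ty": 0, "tz": -1, "ax": 0, "ay": 0, "az": 0, "grip": -1}, {"tx": 0, "ty": 0, "tz": -3, "ax": 0, "ay": 0, "az": 0, "grip": -1}, {"tx": 0, "ty": 0, "tz": -6, "ax": 0, "ay": 0, "az": 0, "grip": -1}, {"tx": 0, "ty": 0, "tz": -10, "ax": 0, "ay": 0, "az": 0, "grip": -1}, {"tx": 0, "ty": 0, "tz": -14, "ax": 0, "ay": 0, "az": 0, "grip": -1}, {"tx": 0, "ty": 0, "tz": -17, "ax": 0, "ay": 0, "az": 0, "grip": -1}, {"tx": 0, "ty": 0, "tz": -19, "ax": 0, "ay": 0, "az": 0, "grip": -1}, {"tx": 0, "ty": 0, "tz": -20, "ax": 0, "ay": 0, "az": 0, "grip": -1}])

```text
time: 17.8
eef_pos: [0.525, -0.3087, 0.0181]
ee_rot: [1.0, -0.006, 0.0, 0.0]
contact_force: [0.4, -0.5, -1.4]
grip_width: 0.155
grip_force: 58.3
```

```bash
cat >> h.py <<'E'
def pts(f,m):
    v,u=np.nonzero(m); d=f["depth"][v,u]; K=f["K"]; g=d>0; u,v,d=u[g],v[g],d[g]
    return (f["pose"]@np.c_[(u-K[0,2])/K[0,0]*d,-(v-K[1,2])/K[1,1]*d,-d,np.ones_like(d)].T).T[:,:3]
def check(bot):
    s=bot.get_state(); print("t",s["time"],s["eef_pos"].round(4),s["ee_rot"].round(3),s["contact_force"].round(1),s["grip_width"].round(3),s["grip_force"].round(1),s["joint_positions"].round(2))
    f=bot.grab_frame("wrist"); hsv=cv2.cvtColor(f["pixels"],cv2.COLOR_BGR2HSV)
    r=blob(f,(0,120,40),(10,255,255),(150,60,360,260)); print("ball px",r[0].round(1),r[1])
    # tray plate: white pixels around the ball nearer than the table
    m=cv2.inRange(hsv,(0,0,130),(180,38,255)); k=np.zeros_like(m); k[60:260,170:340]=255; m&=k
    P=pts(f,m); z0=np.median(P[:,2][P[:,2]>s["eef_pos"][2]-.015+.0]); P=P[abs(P[:,2]-z0)<.012]
    A=np.c_[P[:,:2]-P[:,:2].mean(0),np.ones(len(P))]; c=np.linalg.lstsq(A,P[:,2],rcond=None)[0]
    print("plate z",z0,"slopes",c[:2].round(3),len(P))
    b=pts(f,cv2.inRange(hsv,(0,120,40),(10,255,255))&k); print("ball top z",np.percentile(b[:,2],95).round(4),"xy",ray(f,*r[0],z0+.008).round(4))
    ct=max(cv2.findContours(m,0,1)[0],key=cv2.contourArea); q=np.array([ray(f,u,v,z0)[:2] for u,v in ct[:,0,:]],np.float32)*1000
    print("plate rect",cv2.minAreaRect(q))
    return f,m
E
python3 - <<'E'
from bench import bot
from h import *
f,m=check(bot)
E
```

```text
Traceback (most recent call last):
  File "h.py", line 16, in check
    s=bot.get_state(); print("t",s["time"],s["eef_pos"].round(4),s["ee_rot"].round(3),s["contact_force"].round(1),s["grip_width"].round(3),s["grip_force"].round(1),s["joint_positions"].round(2))
                                                                                                                  ^^^^^^^^^^^^^^^^^^^^^
AttributeError: 'float' object has no attribute 'round'
```

```bash
sed -i 's/s\["grip_width"\].round(3),s\["grip_force"\].round(1)/s["grip_width"],s["grip_force"]/; s/z0=np.median.*$/z0=s["eef_pos"][2]+.011; P=P[abs(P[:,2]-z0)<.008]; z0=np.median(P[:,2])/' h.py
python3 - <<'E'
from bench import bot
from h import *
f,m=check(bot)
E
```

```text
t 17.8 [ 0.525  -0.3087  0.0181] [ 1.    -0.006  0.     0.   ] [ 0.4 -0.5 -1.4] 0.15511309534572745 58.344674706459045 [-0.53  0.57  0.04  1.04 -0.    2.62]
ball px [260.4 153.4] [ 237  130   48   48 1762]
plate z 0.029148938581506023 slopes [-0.015 -0.003] 17586
ball top z 0.0492 xy [ 0.5686 -0.3113  0.0371]
plate rect ((553.5906372070312, -307.8380126953125), (71.9883804321289, 89.81411743164062), 89.32099151611328)
```

>>> jog_arm(deltas=[{"tx": 0, "ty": 0, "tz": -2, "ax": 0, "ay": 0, "az": 0, "grip": -1}, {"tx": 0, "ty": 0, "tz": -6, "ax": 0, "ay": 0, "az": 0, "grip": -1}, {"tx": 0, "ty": 0, "tz": -12, "ax": 0, "ay": 0, "az": 0, "grip": -1}, {"tx": 0, "ty": 0, "tz": -20, "ax": 0, "ay": 0, "az": 0, "grip": -1}, {"tx": 0, "ty": 0, "tz": -30, "ax": 0, "ay": 0, "az": 0, "grip": -1}, {"tx": 0, "ty": 0, "tz": -40, "ax": 0, "ay": 0, "az": 0, "grip": -1}, {"tx": 0, "ty": 0, "tz": -50, "ax": 0, "ay": 0, "az": 0, "grip": -1}, {"tx": 0, "ty": 0, "tz": -60, "ax": 0, "ay": 0, "az": 0, "grip": -1}, {"tx": 0, "ty": 0, "tz": -70, "ax": 0, "ay": 0, "az": 0, "grip": -1}, {"tx": 0, "ty": 0, "tz": -80, "ax": 0, "ay": 0, "az": 0, "grip": -1}])

```text
time: 18.85
eef_pos: [0.5248, -0.3086, 0.0987]
ee_rot: [1.0, -0.006, 0.0, 0.0]
contact_force: [1.0, 0.1, -2.3]
grip_width: 0.154
grip_force: 58.4
```

>>> jog_arm(deltas=[{"tx": 0, "ty": 0, "tz": -10, "ax": 0, "ay": 0, "az": 0, "grip": -1}, {"tx": 0, "ty": 0, "tz": -20, "ax": 0, "ay": 0, "az": 0, "grip": -1}, {"tx": 0, "ty": 0, "tz": -28, "ax": 0, "ay": 0, "az": 0, "grip": -1}, {"tx": 0, "ty": 0, "tz": -34, "ax": 0, "ay": 0, "az": 0, "grip": -1}, {"tx": 0, "ty": 0, "tz": -39, "ax": 0, "ay": 0, "az": 0, "grip": -1}, {"tx": 0, "ty": 0, "tz": -42, "ax": 0, "ay": 0, "az": 0, "grip": -1}, {"tx": 0, "ty": 0, "tz": -44, "ax": 0, "ay": 0, "az": 0, "grip": -1}, {"tx": 0, "ty": 0, "tz": -45, "ax": 0, "ay": 0, "az": 0, "grip": -1}, {"tx": 0, "ty": 0, "tz": -45, "ax": 0, "ay": 0, "az": 0, "grip": -1}, {"tx": 0, "ty": 0, "tz": -45, "ax": 0, "ay": 0, "az": 0, "grip": -1}])

```text
time: 19.85
eef_pos: [0.5246, -0.3085, 0.1424]
ee_rot: [1.0, -0.006, -0.0, -0.0]
contact_force: [-0.1, 0.3, -1.9]
grip_width: 0.157
grip_force: 58.4
```

Run:
```python
from bench import bot
from h import *
f,m=check(bot)
```

```text
t 19.85 [ 0.5246 -0.3085  0.1424] [ 1.    -0.006 -0.    -0.   ] [-0.1  0.3 -1.9] 0.15708866797374196 58.352399468421936 [-0.53  0.48  0.23  1.32  0.    2.62]
ball px [260.4 153.3] [ 237  130   48   48 1756]
plate z 0.15339035577253052 slopes [-0.016 -0.003] 17584
ball top z 0.1734 xy [ 0.5683 -0.3111  0.1614]
plate rect ((553.2380981445312, -307.75311279296875), (71.01008605957031, 89.84111022949219), 89.33777618408203)
```

>>> jog_arm(deltas=[{"tx": 0, "ty": 0, "tz": 0, "ax": 0, "ay": 0, "az": -0.01, "grip": -1}, {"tx": 0, "ty": 0, "tz": 0, "ax": 0, "ay": 0, "az": -0.035, "grip": -1}, {"tx": 0, "ty": 0, "tz": 0, "ax": 0, "ay": 0, "az": -0.075, "grip": -1}, {"tx": 0, "ty": 0, "tz": 0, "ax": 0, "ay": 0, "az": -0.13, "grip": -1}, {"tx": 0, "ty": 0, "tz": 0, "ax": 0, "ay": 0, "az": -0.19, "grip": -1}, {"tx": 0, "ty": 0, "tz": 0, "ax": 0, "ay": 0, "az": -0.25, "grip": -1}, {"tx": 0, "ty": 0, "tz": 0, "ax": 0, "ay": 0, "az": -0.31, "grip": -1}, {"tx": 0, "ty": 0, "tz": 0, "ax": 0, "ay": 0, "az": -0.36, "grip": -1}, {"tx": 0, "ty": 0, "tz": 0, "ax": 0, "ay": 0, "az": -0.395, "grip": -1}, {"tx": 0, "ty": 0, "tz": 0, "ax": 0, "ay": 0, "az": -0.41, "grip": -1}])

```text
time: 20.9
eef_pos: [0.5248, -0.3086, 0.1427]
ee_rot: [0.98, 0.199, -0.0, -0.0]
contact_force: [0.6, -0.2, -1.7]
grip_width: 0.159
grip_force: 58.3
```

>>> jog_arm(deltas=[{"tx": 0, "ty": 0, "tz": 0, "ax": 0, "ay": 0, "az": 0, "grip": -1}, {"tx": 0, "ty": 0, "tz": 0, "ax": 0, "ay": 0, "az": 0, "grip": -1}, {"tx": 0, "ty": 0, "tz": 0, "ax": 0, "ay": 0, "az": 0, "grip": -1}, {"tx": 0, "ty": 0, "tz": 0, "ax": 0, "ay": 0, "az": 0, "grip": -1}, {"tx": 0, "ty": 0, "tz": 0, "ax": 0, "ay": 0, "az": 0, "grip": -1}, {"tx": 0, "ty": 0, "tz": 0, "ax": 0, "ay": 0, "az": 0, "grip": -1}, {"tx": 0, "ty": 0, "tz": 0, "ax": 0, "ay": 0, "az": 0, "grip": -1}, {"tx": 0, "ty": 0, "tz": 0, "ax": 0, "ay": 0, "az": 0, "grip": -1}, {"tx": 0, "ty": 0, "tz": 0, "ax": 0, "ay": 0, "az": 0, "grip": -1}, {"tx": 0, "ty": 0, "tz": 0, "ax": 0, "ay": 0, "az": 0, "grip": -1}])

```text
time: 21.9
eef_pos: [0.5248, -0.3086, 0.1427]
ee_rot: [0.98, 0.198, -0.0, -0.0]
contact_force: [-0.3, 0.4, -2.2]
grip_width: 0.153
grip_force: 58.3
```

Run:
```python
from bench import bot
from h import *
f,m=check(bot)
s=bot.get_state(); q=s["ee_rot"]; y=2*np.arctan2(q[1],q[0]); p=s["eef_pos"]
tgt=np.array([.5305,.054])-.0467*np.array([np.cos(y),np.sin(y)]); d=(tgt-p[:2])*1000
print("yaw",y,tgt,"tx,ty",d@[np.cos(y),np.sin(y)],d@[np.sin(y),-np.cos(y)])
```

```text
t 21.9 [ 0.5248 -0.3086  0.1427] [ 0.98   0.198 -0.    -0.   ] [-0.3  0.4 -2.2] 0.15298945766908764 58.34463715553284 [-0.53  0.48  0.23  1.32 -0.    2.21]
ball px [260.4 153.3] [ 237  130   48   48 1754]
plate z 0.15373803329568414 slopes [-0.013 -0.009] 17605
ball top z 0.1738 xy [ 0.5664 -0.2938  0.1617]
plate rect ((551.29638671875, -296.9615173339844), (89.83226776123047, 71.78860473632812), 22.8255615234375)
yaw 0.39878893668791393 [0.48746446 0.03586627] tx,ty 99.33396429650617 -331.90535227889694
```

>>> jog_arm(deltas=[{"tx": 0, "ty": -1, "tz": 0, "ax": 0, "ay": 0, "az": 0, "grip": -1}, {"tx": 1, "ty": -4, "tz": 0, "ax": 0, "ay": 0, "az": 0, "grip": -1}, {"tx": 2, "ty": -8, "tz": 0, "ax": 0, "ay": 0, "az": 0, "grip": -1}, {"tx": 4, "ty": -12, "tz": 0, "ax": 0, "ay": 0, "az": 0, "grip": -1}, {"tx": 5, "ty": -18, "tz": 0, "ax": 0, "ay": 0, "az": 0, "grip": -1}, {"tx": 8, "ty": -26, "tz": 0, "ax": 0, "ay": 0, "az": 0, "grip": -1}, {"tx": 10, "ty": -35, "tz": 0, "ax": 0, "ay": 0, "az": 0, "grip": -1}, {"tx": 13, "ty": -45, "tz": 0, "ax": 0, "ay": 0, "az": 0, "grip": -1}, {"tx": 17, "ty": -56, "tz": 0, "ax": 0, "ay": 0, "az": 0, "grip": -1}, {"tx": 20, "ty": -68, "tz": 0, "ax": 0, "ay": 0, "az": 0, "grip": -1}])

```text
time: 22.95
eef_pos: [0.5168, -0.237, 0.1428]
ee_rot: [0.98, 0.198, 0.0, 0.0]
contact_force: [1.2, 0.9, -1.8]
grip_width: 0.156
grip_force: 58.4
```

>>> jog_arm(deltas=[{"tx": 4, "ty": -12, "tz": 0, "ax": 0, "ay": 0, "az": 0, "grip": -1}, {"tx": 7, "ty": -25, "tz": 0, "ax": 0, "ay": 0, "az": 0, "grip": -1}, {"tx": 11, "ty": -37, "tz": 0, "ax": 0, "ay": 0, "az": 0, "grip": -1}, {"tx": 15, "ty": -50, "tz": 0, "ax": 0, "ay": 0, "az": 0, "grip": -1}, {"tx": 19, "ty": -62, "tz": 0, "ax": 0, "ay": 0, "az": 0, "grip": -1}, {"tx": 22, "ty": -75, "tz": 0, "ax": 0, "ay": 0, "az": 0, "grip": -1}, {"tx": 26, "ty": -87, "tz": 0, "ax": 0, "ay": 0, "az": 0, "grip": -1}, {"tx": 30, "ty": -100, "tz": 0, "ax": 0, "ay": 0, "az": 0, "grip": -1}, {"tx": 33, "ty": -112, "tz": 0, "ax": 0, "ay": 0, "az": 0, "grip": -1}, {"tx": 37, "ty": -125, "tz": 0, "ax": 0, "ay": 0, "az": 0, "grip": -1}])

```text
time: 23.95
eef_pos: [0.5022, -0.1076, 0.1427]
ee_rot: [0.98, 0.198, -0.0, 0.0]
contact_force: [-0.2, -0.1, -2.2]
grip_width: 0.155
grip_force: 58.4
```

>>> jog_arm(deltas=[{"tx": 4, "ty": -12, "tz": 0, "ax": 0, "ay": 0, "az": 0, "grip": -1}, {"tx": 7, "ty": -25, "tz": 0, "ax": 0, "ay": 0, "az": 0, "grip": -1}, {"tx": 11, "ty": -37, "tz": 0, "ax": 0, "ay": 0, "az": 0, "grip": -1}, {"tx": 15, "ty": -50, "tz": 0, "ax": 0, "ay": 0, "az": 0, "grip": -1}, {"tx": 19, "ty": -62, "tz": 0, "ax": 0, "ay": 0, "az": 0, "grip": -1}, {"tx": 22, "ty": -75, "tz": 0, "ax": 0, "ay": 0, "az": 0, "grip": -1}, {"tx": 26, "ty": -86, "tz": 0, "ax": 0, "ay": 0, "az": 0, "grip": -1}, {"tx": 29, "ty": -97, "tz": 0, "ax": 0, "ay": 0, "az": 0, "grip": -1}, {"tx": 32, "ty": -106, "tz": 0, "ax": 0, "ay": 0, "az": 0, "grip": -1}, {"tx": 34, "ty": -115, "tz": 0, "ax": 0, "ay": 0, "az": 0, "grip": -1}])

```text
time: 24.95
eef_pos: [0.4891, 0.0114, 0.1427]
ee_rot: [0.98, 0.198, 0.0, 0.0]
contact_force: [-0.5, -0.3, -2.2]
grip_width: 0.156
grip_force: 58.4
```

>>> jog_arm(deltas=[{"tx": 2, "ty": -8, "tz": 0, "ax": 0, "ay": 0, "az": 0, "grip": -1}, {"tx": 4, "ty": -14, "tz": 0, "ax": 0, "ay": 0, "az": 0, "grip": -1}, {"tx": 6, "ty": -18, "tz": 0, "ax": 0, "ay": 0, "az": 0, "grip": -1}, {"tx": 7, "ty": -21, "tz": 0, "ax": 0, "ay": 0, "az": 0, "grip": -1}, {"tx": 8, "ty": -23, "tz": 0, "ax": 0, "ay": 0, "az": 0, "grip": -1}, {"tx": 8, "ty": -24, "tz": 0, "ax": 0, "ay": 0, "az": 0, "grip": -1}, {"tx": 8, "ty": -24, "tz": 0, "ax": 0, "ay": 0, "az": 0, "grip": -1}, {"tx": 8, "ty": -24, "tz": 0, "ax": 0, "ay": 0, "az": 0, "grip": -1}, {"tx": 8, "ty": -24, "tz": 0, "ax": 0, "ay": 0, "az": 0, "grip": -1}, {"tx": 8, "ty": -24, "tz": 0, "ax": 0, "ay": 0, "az": 0, "grip": -1}])

```text
time: 25.95
eef_pos: [0.4871, 0.0357, 0.1427]
ee_rot: [0.98, 0.198, 0.0, 0.0]
contact_force: [-0.5, -0.2, -0.8]
grip_width: 0.154
grip_force: 58.4
```

Run:
```python
from bench import bot
from h import *
f,m=check(bot)
s=bot.get_state(); q=s["ee_rot"]; y=2*np.arctan2(q[1],q[0]); print("pocket", s["eef_pos"][:2]+.0467*np.array([np.cos(y),np.sin(y)]))
r=blob(f,(0,120,40),(10,255,255),(150,60,360,260)); x,yv=r[0].astype(int)
print("qd",np.abs(s["qd"]).max())
for n in("top","scene"):
    t=bot.grab_frame(n); r=blob(t,(0,120,30),(10,255,255),(225,215,270,260) if n=="top" else (190,90,300,200)); print(n,"ball",r[0],r[1],ray(t,*r[0],.161)) if r else print("no")
```

```text
t 25.95 [0.4871 0.0357 0.1427] [0.98  0.198 0.    0.   ] [-0.5 -0.2 -0.8] 0.1541814502697467 58.4086811542511 [ 0.07  0.25 -0.12  1.21 -0.    2.82]
ball px [259.8 156.4] [ 237  133   47   48 1732]
plate z 0.15378247210128965 slopes [-0.014 -0.009] 17618
ball top z 0.1738 xy [0.5272 0.05   0.1618]
plate rect ((519.8130493164062, 50.197059631347656), (103.464599609375, 89.04998016357422), 22.801502227783203)
pocket [0.53016839 0.05381803]
qd 0.0010460923294662295
no
scene ball [238.28571429 127.48214286] [234 124   9   8  56] [0.52420706 0.05070899 0.161     ]
```

>>> jog_arm(deltas=[{"tx": 0, "ty": 0, "tz": 0, "ax": 0, "ay": 0, "az": 0, "grip": -1}, {"tx": 0, "ty": 0, "tz": 0, "ax": 0, "ay": 0, "az": 0, "grip": -1}, {"tx": 0, "ty": 0, "tz": 0, "ax": 0, "ay": 0, "az": 0, "grip": -1}, {"tx": 0, "ty": 0, "tz": 0, "ax": 0, "ay": 0, "az": 0, "grip": -1}, {"tx": 0, "ty": 0, "tz": 0, "ax": 0, "ay": 0, "az": 0, "grip": -1}, {"tx": 0, "ty": 0, "tz": 0, "ax": 0, "ay": 0, "az": 0, "grip": -1}, {"tx": 0, "ty": 0, "tz": 0, "ax": 0, "ay": 0, "az": 0, "grip": -1}, {"tx": 0, "ty": 0, "tz": 0, "ax": 0, "ay": 0, "az": 0, "grip": -1}, {"tx": 0, "ty": 0, "tz": 0, "ax": 0, "ay": 0, "az": 0, "grip": -1}, {"tx": 0, "ty": 0, "tz": 0, "ax": 0, "ay": 0, "az": 0, "grip": -1}])

```text
time: 27.1
eef_pos: [0.4871, 0.0358, 0.1427]
ee_rot: [0.98, 0.198, -0.0, -0.0]
contact_force: [-1.2, -0.1, -3.1]
grip_width: 0.158
grip_force: 58.4
```

```bash
python3 -c "
from bench import bot
print(bot.job_done())"
```

```text
the job is handed in; nothing more can be done
None
```

I handed the job in at about 27 s: cork and cap are in the bin, and the gripper is holding the tray level with the ball in its pocket, centred over the window about 10 cm above the glass by my measurements; no verdict came back.

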